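# Lay out the oil change on the sink ledge

## Task

Set out the oil change on the ledge: stand the jug centred on the leftmost of the three round pads and the filter on the rightmost (left and right as the robot sees them, looking out from its base), and stand the funnel, still mouth down, centred on the pad between them. Then slip the collar over the funnel's spout so that it rests level on the cone, and lay the scraper flat along the middle of the long strip, either way round. Do not tip the jug over and do not drop or slam it onto the pads.

Things in the scene. Friction and masses are not known exactly. Their poses are not given: they have to be found in the camera images.
- jug: closed yellow plastic oil jug, 0.5 kg or so, 152 mm tall: body 84 x 58 mm and 105 mm high, a short shoulder, and a round black cap on top, centred, 36 mm across, from 121 to 152 mm above the underside (nothing else is above 121 mm; a small side handle reaches 61 mm out along its +x). Origin: centre of the underside; z up. Lifted by the cap
- filter: spin-on oil filter, an upright white metal canister 62 mm across, 85 mm tall, standing; about 0.3 kg. Origin: centre of the underside, z up
- funnel: grey plastic funnel standing mouth down: rim 90 mm across at the bottom, cone narrowing to 28 mm across at 62 mm height, then the upright spout, 22 mm across at 66 mm tapering to 17 mm at its top, 120 mm above the underside. About 0.09 kg. Origin: centre of the mouth (underside), z up to the spout
- collar: the funnel's black plastic adapter collar, a plain ring 48 mm outside, 32 mm bore, 20 mm high, lying flat. Slipped over the spout of the upturned funnel it comes to rest on the cone with its underside about 59 mm above the funnel's origin. Origin: centre of the underside, z along the bore
- scraper: gasket scraper lying flat, 160 mm long: black handle 24 mm wide and 16 mm thick from 80 mm behind (-x) to 20 mm ahead of the origin, grey silicone blade 44 mm wide and 8 mm thick from 14 to 80 mm ahead. Origin: middle of its length, underside; x along its length, z up
- pad_a: one of three identical fixed round black rubber pads, 110 mm across, 4 mm thick; origin on the ledge under its centre, so its top is 4 mm above the origin. Its name says nothing of its place: which pad is left, middle or right is seen from the pads' y (larger y is farther left)
- pad_b: one of three identical fixed round black rubber pads, 110 mm across, 4 mm thick; origin on the ledge under its centre, so its top is 4 mm above the origin. Its name says nothing of its place: which pad is left, middle or right is seen from the pads' y (larger y is farther left)
- pad_c: one of three identical fixed round black rubber pads, 110 mm across, 4 mm thick; origin on the ledge under its centre, so its top is 4 mm above the origin. Its name says nothing of its place: which pad is left, middle or right is seen from the pads' y (larger y is farther left)
- strip: fixed oblong black rubber strip 180 x 70 mm, 4 mm thick; origin on the ledge under its centre, x along its length
There are look-alikes about, which are no part of the job. Leave any turquoise look-alike of the funnel alone.

How it is judged:
By the outcome, as a careful person would: the job done as asked, in the order asked, and still so for the second after the job is handed in, with the robot touching nothing.
It also fails if it takes over 138 s, if anything falls off the work surface, if the arm or the gripper's body presses on something with over 40 N, if the wrist force passes 120 N, or if a joint passes its speed limit or range.

## Robot

A 6-joint arm with a two-finger parallel gripper is mounted at the origin on the work surface. World frame = base frame: x ahead of the robot, y to its left, z up, the work surface at z = 0. Lengths are in mm, angles in degrees, forces in N, time in s.
With the tool pointing down it reaches from about 325 to 750 mm from the base axis. Payload 7.6 kg.
Tool frame: the origin (TCP) lies midway between the tips of the shut fingers; the grasp point (between the pads) lies 19 mm behind it (robot.tcp_to_grasp is the distance from the TCP to the grasp point, in mm); z points along the fingers, y is the line along which they close (so a half turn about z gives the same grasp; the last joint's range is limited). The gripper opens to 85 mm and grips with 20 to 120 N. Pads are 22 mm wide; open, the fingers measure 114 mm over their backs; the gripper's body (76 mm by 85 mm) begins 54 mm behind the grasp point. The pads swing forward as they close: fully open they stand 13 mm farther back than shut.
Start: joints at [63.925, 2.991, 80.254, -0, 96.75, -4.028], TCP at [197.057, 486.636, 231.323] pointing down, gripper open.
Joint ranges: [-166.34, 166.34], [-52.06, 124.39], [6.96, 135.62], [-60.46, 240.46], [14.63, 156.25], [-167.68, 167.68]. Speed limits (degrees/s): [147.25, 147.25, 172.46, 180, 180, 180].

## Interface

Orientations are given as [roll, pitch, yaw] about the fixed x, y, z axes, in that order (R = Rz(yaw) Ry(pitch) Rx(roll)).
In Python, from rig import sensors, viewer, robot gives the robot as it stands.
- The arm moves only by the tool move_arm, never from a script. Its argument "deltas" is a list of rows, each a list of 3 entries, a list of its own where there are three numbers: the shift along the tool's x, y, z in mm, then the turn, a rotation vector about the tool's x, y, z in rad, then the closure, from -1 (fully open) to 1 (shut). A call has 1 to 12 rows; each row shifts and turns the commanded pose from where the row before left it, along the tool's axes as they then stand; what a row does not reach is not made up. A row lasts 1/10 s, in which the tool goes at most 50 mm and 8.59 degrees, less where a joint would pass 70% of its speed; a pose out of reach is approached as far as the arm can. A call with a gripper value outside its range is refused whole. The fingers move at their own pace and stop on an object; "force" is the grip in N (left out, the last holds). Time passes only in rows, so rows that do not move let the fingers close. It gives the time, the measured TCP pose, the force, the opening and the grip force at its end, in the units of the state.
- sensors.read_state(): the state, without advancing time (a new reading comes with each control period).
- viewer.read_camera(name): name is "side" or "top"; returns (picture, depth): 480x640x3 uint8, red, green, blue; 480x640 float32, mm along the optical axis (not along the pixel's ray), 0 where there is no reading.
- viewer.get_calibration(name): a dict with "fx", "fy", "cx", "cy" (pixels), "T" (4x4, takes a point from camera to world coordinates). Camera axes: x right, y down, z forward; pixel columns grow to the right and rows downward; lengths in mm; the calibration is good to about 2 mm. A picture is of the moment at which its call begins. get_calibration takes no time and is no camera call.
- robot.job_done(): hands the job in; it is judged then, once.
The state is a dict: "t": time; "joint_pos": joint angles; "qvel": joint speeds; "tau": joint torques, N m; "position": TCP position; "tool_rot": TCP orientation; "force": force on the tool from outside, world axes, zero at the start; "torque": the same for the moment, N m; "width": finger opening in mm; "grip_force": force on a finger pad.
Only numpy, scipy, OpenCV 4.12 (cv2) and the standard library are available. Lean on these libraries where they do the work, as an engineer would, in place of code of your own. Each camera call takes 0.05 s, during which the arm holds its last target. There are 200 camera calls.

## Working session

There is one attempt and no reset: what is moved stays moved. The work goes in short steps, Python scripts to look and compute and a tool call to move; the robot and the scene stay as the last step left them, time stands still between calls to the robot, and variables do not carry over. Pictures are saved under pics/ and viewed, at most 14 in all, crops included, and the job is handed in when it is done.

Besides the shell and the picture viewer there is one more tool, called as a command line: name --argument value ..., lists and objects as JSON in quotes. move_arm: Moves the arm, as the interface text tells. Its arguments: {"type":"object","properties":{"deltas":{"type":"array"},"force":{"type":"number"}},"required":["deltas"]}

```bash
mkdir -p pics; ls; cat > h.py <<'E'
import numpy as np, cv2
from rig import sensors, viewer, robot
def look(n):
    im,d=viewer.read_camera(n); c=viewer.get_calibration(n)
    v,u=np.mgrid[0:480,0:640]
    P=np.stack([(u-c['cx'])/c['fx']*d,(v-c['cy'])/c['fy']*d,d,np.ones_like(d)],-1)@np.array(c['T']).T
    P=P[...,:3]; P[d==0]=np.nan
    return im,d,P
def save(f,im): cv2.imwrite('pics/'+f,cv2.cvtColor(im,cv2.COLOR_RGB2BGR))
E
python3 - <<'E'
from h import *
for n in('top','side'):
    im,d,P=look(n); save(n+'0.png',im); np.savez('/tmp/'+n,im=im,d=d,P=P)
    c=viewer.get_calibration(n); print(n,np.round(np.array(c['T']),2).tolist(),c['fx'])
s=sensors.read_state(); print(s)
E
```

```text
pics
top [[0.03, -1.0, 0.03, 404.26], [-1.0, -0.03, -0.0, -28.7], [0.0, -0.03, -1.0, 1226.33], [0.0, 0.0, 0.0, 1.0]] 593.7672858615803
side [[0.97, -0.16, 0.21, 133.34], [-0.26, -0.63, 0.73, -1146.96], [0.02, -0.76, -0.65, 1042.66], [0.0, 0.0, 0.0, 1.0]] 596.4746150491864
{'t': 0.1, 'joint_pos': array([ 6.39260482e+01,  3.02396234e+00,  8.03070817e+01,  6.73380779e-04,
        9.67471804e+01, -4.02760789e+00]), 'qvel': array([-0.07786166, -0.09738238, -0.08357544, -0.0061003 , -0.06338448,
       -0.0479469 ]), 'tau': array([ 1.23970050e-03, -3.82582784e+01, -3.60985494e+01, -8.86414841e-05,
        4.78138943e-03,  1.00103776e-05]), 'position': array([196.92258794, 486.39259283, 230.55447352]), 'tool_rot': array([-1.79922016e+02, -6.16143242e-03,  1.57953731e+02]), 'force': array([ 0.40277944,  0.24780129, -0.30054548]), 'torque': array([-0.00969962,  0.00072069,  0.00253484]), 'grip_force': 0.0, 'width': 85.43963100032052}
```

View pics/top0.png

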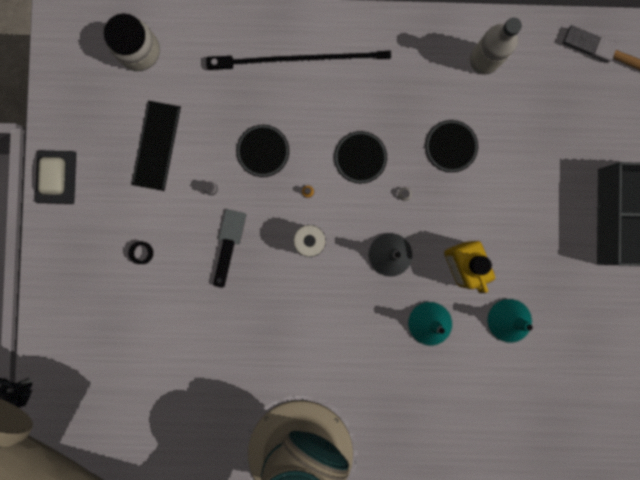

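View pics/side0.png

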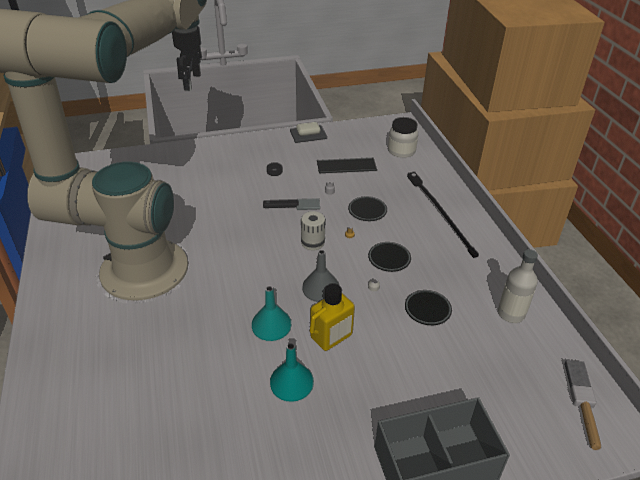

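The top view shows:
- **Pads:** left (262,150), middle (360,157), right (451,146).
- **Strip:** (156,146).
- **Jug:** (475,265).
- **Filter:** (310,240).
- **Grey funnel:** (390,254). The two turquoise look-alikes are at (430,323) and (510,320).
- **Collar:** (140,252).
- **Scraper:** (230,247). The wooden-handled brush or scraper at (600,45) is a look-alike.

The side view agrees with this. Next I'll measure them.

```bash
cat > m.py <<'E'
from h import *
def circ(xy):
    A=np.c_[2*xy,np.ones(len(xy))]; s=np.linalg.lstsq(A,(xy**2).sum(1),rcond=None)[0]
    return s[:2],np.sqrt(s[2]+s[0]**2+s[1]**2)
def rep(n,P,m):
    q=P[m]; q=q[~np.isnan(q[:,0])]
    if len(q)<5: print(n,'few',len(q)); return
    h=cv2.convexHull(q[:,:2].astype(np.float32))
    c,r=cv2.minEnclosingCircle(h); rc=cv2.minAreaRect(h)
    print(n,len(q),'mean',q[:,:2].mean(0).round(1),'z',np.percentile(q[:,2],[5,50,95]).round(1),'circ',np.round(c,1),round(r,1),'rect',[np.round(x,1).tolist() for x in rc])
def roi(P,c,r): return np.hypot(P[...,0]-c[0],P[...,1]-c[1])<r
E
cat > /tmp/a.py <<'E'
from m import *
D={n:np.load(f'/tmp/{n}.npz') for n in('top','side')}
T=D['top']
px=dict(L=(262,150),M=(360,157),R=(451,146),strip=(156,146),jug=(480,265),filt=(310,240),fun=(394,254),col=(140,252),scr=(229,247))
for k,(u,v) in px.items():
    c=T['P'][v,u]; print('---',k,c.round(1))
    for n in D:
        im,P=D[n]['im'].astype(int),D[n]['P']; g=im.max(-1); z=P[...,2]
        if k in'LMR': rep(n,P,roi(P,c,75)&(g<50)&(z<15))
        elif k=='strip': rep(n,P,roi(P,c,120)&(g<50)&(z<15))
        elif k=='jug': rep(n+' cap',P,roi(P,c,60)&(z>143)); rep(n+' body',P,roi(P,c,90)&(im[...,0]-im[...,2]>60)&(z>15)&(z<110)); rep(n+' top',P,roi(P,c,90)&(z>100)&(z<130))
        elif k=='filt': rep(n,P,roi(P,c,60)&(z>78)); rep(n+'all',P,roi(P,c,60)&(z>15))
        elif k=='fun': rep(n,P,roi(P,c,60)&(z>8)&(z<55)); rep(n+'spout',P,roi(P,c,60)&(z>85))
        elif k=='col': rep(n,P,roi(P,c,50)&(z>12))
        elif k=='scr': rep(n+' handle',P,roi(P,c,110)&(z>11)); rep(n+' all',P,roi(P,c,110)&(z>5))
E
python3 /tmp/a.py
python3 - <<'E'
import cv2,numpy as np
im=cv2.imread('pics/top0.png'); a=cv2.resize(im[200:360,340:560],(800,582),interpolation=cv2.INTER_CUBIC)
cv2.imwrite('pics/crop1.png',cv2.convertScaleAbs(a,alpha=1.5))
E
```

```text
--- L [618.5  96.5  -2.4]
top 1869 mean [616.6  95.7] z [0.5 4.4 8.3] circ [616.1  96.2] 52.2 rect [[616.5, 96.7], [103.2, 100.6], 49.2]
side 593 mean [611.8  90.2] z [0.3 4.4 8.5] circ [611.7  90.6] 55.3 rect [[613.0, 89.8], [105.1, 105.0], 22.2]
--- M [ 608.8 -107.3    2.5]
top 1865 mean [ 609. -107.] z [0.5 4.5 8.5] circ [ 609.3 -105.8] 52.3 rect [[610.0, -105.7], [103.6, 99.8], 85.4]
side 811 mean [ 604.8 -111.9] z [0.4 4.3 8.4] circ [ 604.8 -110.4] 56.7 rect [[603.1, -112.8], [106.0, 107.3], 7.8]
--- R [ 636.  -294.1    8. ]
top 1930 mean [ 637.1 -293.8] z [0.6 4.5 8.3] circ [ 636.5 -293.9] 53.0 rect [[636.8, -293.1], [100.9, 104.1], 1.5]
side 1053 mean [ 632.6 -299.6] z [0.7 4.8 8.2] circ [ 633.4 -298.4] 55.7 rect [[632.1, -300.3], [105.4, 107.6], 55.5]
--- strip [620.  315.9   1.3]
top 2714 mean [621.1 316.2] z [-0.1  3.9  8. ] circ [621.1 315.5] 92.9 rect [[621.6, 316.2], [68.7, 177.5], 81.0]
side 633 mean [616.4 311.9] z [-0.5  3.7  8.1] circ [616.1 309. ] 93.0 rect [[616.7, 313.2], [80.3, 177.8], 80.0]
--- jug [ 393.8 -319.4  153.4]
top cap 316 mean [ 393.3 -322.7] z [147.2
[... 1761 characters left out ...]
[14.3 19.4 23.7] circ [397.2 336.1] 24.8 rect [[397.7, 335.4], [44.8, 48.0], 2.0]
side 107 mean [395.1 332.7] z [13.  18.1 23.1] circ [393.2 334.4] 29.6 rect [[396.6, 335.2], [56.1, 45.4], 78.0]
--- scr [414.9 156.1  13.4]
top handle 603 mean [390.2 164.1] z [11.5 15.4 19.3] circ [411.5 166. ] 79.3 rect [[411.5, 164.4], [42.5, 157.7], 74.4]
top all 1329 mean [419. 158.] z [ 5.3 10.1 18.4] circ [414.3 154.5] 108.6 rect [[413.4, 159.0], [206.7, 203.7], 21.7]
side handle 221 mean [389.9 161.5] z [11.4 14.9 19.8] circ [425.  176.7] 95.7 rect [[425.9, 156.6], [191.2, 67.2], 2.5]
side all 488 mean [411.4 157.4] z [ 5.3 10.  19. ] circ [414.  163.8] 108.5 rect [[417.1, 162.0], [195.2, 192.2], 39.0]
```

View pics/crop1.png

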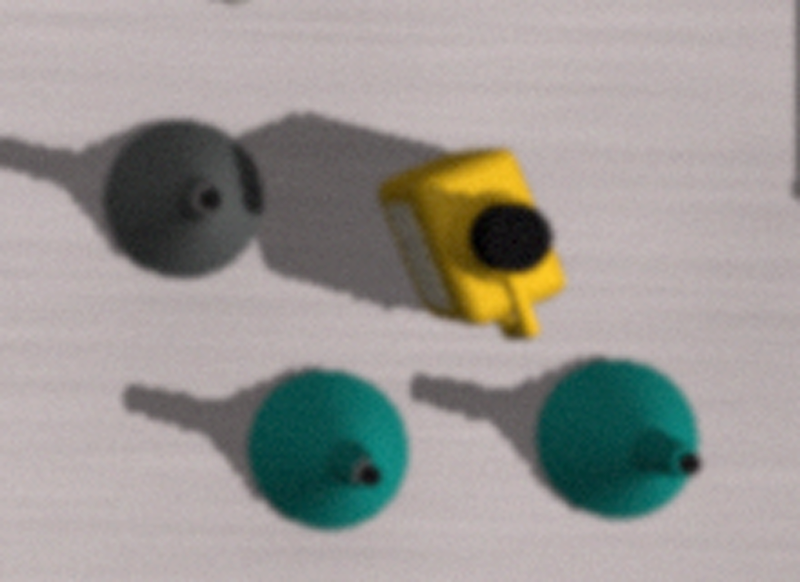

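The crop shows the grey funnel at upper left (spout about (205,198)), the yellow jug with its black cap at (512,237), and the two turquoise look-alikes below. The grey funnel is the one meant, and the jug is the only yellow one. The measured sizes match the description: the cap is at 152 mm, the filter at 85 mm, and the pads' diameter is about right. The two cameras disagree by about 4 mm, so I'll use the mean.

I'll turn the tool to yaw 180 and head for the jug.

move_arm --deltas '[[[0,0,0],[0,0,-0.128],-1],[[0,0,0],[0,0,-0.128],-1],[[0,0,0],[0,0,-0.128],-1],[[-28,-32,0],[0,0,0],-1],[[-28,-32,0],[0,0,0],-1],[[-28,-32,0],[0,0,0],-1],[[-28,-32,0],[0,0,0],-1],[[-28,-32,0],[0,0,0],-1],[[-28,-32,0],[0,0,0],-1],[[-28,-32,0],[0,0,0],-1],[[-28,-32,0],[0,0,0],-1],[[-28,-32,0],[0,0,0],-1]]' --force 60

```text
t: 1.3
position: [449.6, 196.9, 231.0]
tool_rot: [-180.0, -0.0, 180.0]
force: [1.1, 0.7, -0.3]
width: 85.1
grip_force: 0.0
```

move_arm --deltas '[[[0,-44,0],[0,0,0],-1],[[0,-44,0],[0,0,0],-1],[[0,-44,0],[0,0,0],-1],[[0,-44,0],[0,0,0],-1],[[0,-44,0],[0,0,0],-1],[[0,-44,0],[0,0,0],-1],[[10,-44,0],[0,0,0],-1],[[10,-44,0],[0,0,0],-1],[[10,-44,0],[0,0,0],-1],[[10,-44,0],[0,0,0],-1],[[10,-44,0],[0,0,0],-1],[[8,-37,0],[0,0,0],-1]]'

```text
t: 2.5
position: [389.3, -324.5, 230.8]
tool_rot: [180.0, -0.0, 179.9]
force: [0.3, 0.5, -0.2]
width: 85.5
grip_force: 0.0
```

```bash
python3 - <<'E'
from m import *
print(sensors.read_state()['position'])
im,d,P=look('side'); save('s1.png',im[180:400,200:420].repeat(2,0).repeat(2,1))
E
```

```text
[ 389.31788827 -324.53661271  230.82082299]
```

View pics/s1.png

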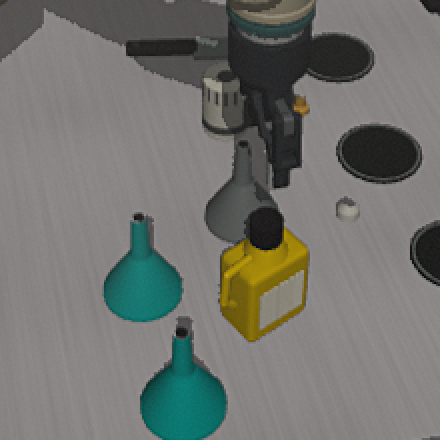

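The side view shows the open fingers at about (270,150) in the crop, just above the cap at (265,228). The approach is clear, so I'll descend and grip.

move_arm --deltas '[[[-2,0,27],[0,0,0],-1],[[0,0,27],[0,0,0],-1],[[0,0,27],[0,0,0],-1],[[0,0,15],[0,0,0],-1],[[0,0,12],[0,0,0],-1],[[0,0,0],[0,0,0],1],[[0,0,0],[0,0,0],1],[[0,0,0],[0,0,0],1],[[0,0,0],[0,0,0],1],[[0,0,0],[0,0,0],1],[[0,0,0],[0,0,0],1],[[0,0,0],[0,0,0],1]]'

```text
t: 3.75
position: [393.0, -323.1, 124.8]
tool_rot: [-179.9, 0.1, 180.0]
force: [1.5, -0.7, 6.0]
width: 34.6
grip_force: 61.2
```

move_arm --deltas '[[[0,0,-5],[0,0,0],1],[[0,0,-12],[0,0,0],1],[[0,0,-18],[0,0,0],1],[[0,0,-22],[0,0,0],1],[[0,0,-22],[0,0,0],1],[[0,0,-22],[0,0,0],1],[[-3,5,-20],[0,0,0],1],[[-6,11,-14],[0,0,0],1],[[-9,18,-8],[0,0,0],1],[[-12,23,0],[0,0,0],1],[[-14,26,0],[0,0,0],1],[[-14,26,0],[0,0,0],1]]'

```text
t: 4.95
position: [450.8, -211.8, 265.9]
tool_rot: [179.9, -0.1, 180.0]
force: [0.2, -0.6, -6.4]
width: 34.5
grip_force: 60.7
```

move_arm --deltas '[[[-14,27,0],[0,0,0],1],[[-15,28,0],[0,0,0],1],[[-15,28,0],[0,0,0],1],[[-15,28,0],[0,0,0],1],[[-15,28,0],[0,0,0],1],[[-15,28,0],[0,0,0],1],[[-15,28,0],[0,0,0],1],[[-15,28,0],[0,0,0],1],[[-15,28,0],[0,0,0],1],[[-13,24,0],[0,0,0],1],[[-9,17,0],[0,0,0],1],[[-5,8,0],[0,0,0],1]]'

```text
t: 6.15
position: [611.6, 88.7, 265.2]
tool_rot: [180.0, -0.1, -179.9]
force: [0.6, -1.9, -5.6]
width: 34.0
grip_force: 60.8
```

move_arm --deltas '[[[0,4,4],[0,0,0],1],[[0,0,15],[0,0,0],1],[[0,0,20],[0,0,0],1],[[0,0,20],[0,0,0],1],[[0,0,20],[0,0,0],1],[[0,0,15],[0,0,0],1],[[0,0,9],[0,0,0],1],[[0,0,3],[0,0,0],1],[[0,0,0],[0,0,0],1],[[0,0,0],[0,0,0],1]]'

```text
t: 7.15
position: [612.2, 90.3, 161.5]
tool_rot: [180.0, 0.1, 180.0]
force: [-0.0, -0.3, -5.9]
width: 34.4
grip_force: 60.8
```

```bash
cat > j.py <<'E'
from m import *
s=sensors.read_state();print(s['t'],s['position'],s['force'])
for n in('top','side'):
    im,d,P=look(n); save(n+'_%d.png'%(s['t']*10),im); i=im.astype(int); z=P[...,2]
    c=(614,93)
    rep(n+' body',P,roi(P,c,90)&(i[...,0]-i[...,2]>50)&(z>4)); rep(n+' cap',P,roi(P,c,30)&(z>147)&(z<157))
    m=roi(P,c,90)&(i[...,0]-i[...,2]>50); print('minz',np.nanpercentile(P[m][:,2],[1,3]) if m.sum() else '')
E
python3 j.py
```

```text
7.15 [612.2384146   90.302071   161.52445316] [-0.02637137 -0.33130421 -5.89231358]
top body 403 mean [583.1  87.8] z [126.1 142.3 153.7] circ [581.7  90.5] 28.0 rect [[581.9, 91.0], [40.9, 41.4], 3.4]
top cap 67 mean [595.7  86. ] z [147.4 150.5 155.4] circ [599.8  90.3] 18.6 rect [[593.9, 89.4], [14.2, 37.3], 8.4]
minz [70.08676535 95.94123755]
side body 962 mean [595.6  66.8] z [ 48.  120.8 148.7] circ [603.3  75.7] 51.7 rect [[599.8, 81.3], [101.1, 60.9], 26.0]
side cap 65 mean [604.7  76.7] z [148.1 151.5 156.1] circ [608.2  84.1] 22.0 rect [[605.9, 79.1], [24.9, 42.6], 60.3]
minz [41.30745851 45.26694081]
```

The jug is held level with its underside about 37 mm up. The robot pose agrees with the top camera, while the side camera is off by about (-4,-5) mm, so I'll use the top values for the pads. Now I'll shift and lower it.

move_arm --deltas '[[[-2,3,2],[0,0,0],1],[[-2,3,6],[0,0,0],1],[[0,0,8],[0,0,0],1],[[0,0,7],[0,0,0],1],[[0,0,4],[0,0,0],1],[[0,0,2],[0,0,0],1],[[0,0,1],[0,0,0],1],[[0,0,0],[0,0,0],1],[[0,0,0],[0,0,0],1]]'

```text
t: 8.15
position: [615.9, 96.3, 130.7]
tool_rot: [180.0, 0.0, 180.0]
force: [0.0, 0.1, -5.6]
width: 34.4
grip_force: 60.9
```

move_arm --deltas '[[[0,0,1],[0,0,0],1],[[0,0,1],[0,0,0],1],[[0,0,0.5],[0,0,0],1],[[0,0,0],[0,0,0],1]]'

```text
t: 8.55
position: [616.0, 96.4, 128.9]
tool_rot: [180.0, 0.1, 180.0]
force: [-1.3, -0.2, 1.1]
width: 34.4
grip_force: 61.6
```

It's touching down with the weight off. I'll release and rise.

move_arm --deltas '[[[0,0,0],[0,0,0],0.5],[[0,0,0],[0,0,0],0],[[0,0,0],[0,0,0],-1],[[0,0,0],[0,0,0],-1],[[0,0,0],[0,0,0],-1],[[0,0,0],[0,0,0],-1],[[0,0,-10],[0,0,0],-1],[[0,0,-30],[0,0,0],-1],[[0,0,-40],[0,0,0],-1],[[20,-12,-30],[0,0,0],-1],[[30,-18,0],[0,0,0],-1],[[35,-20,0],[0,0,0],-1]]'

```text
t: 9.75
position: [530.4, 46.1, 239.8]
tool_rot: [180.0, 0.2, 180.0]
force: [-0.7, -0.1, 0.2]
width: 85.3
grip_force: 0.0
```

```bash
python3 j.py
```

```text
9.75 [530.43241826  46.08390786 239.78135436] [-0.67440949 -0.12551243  0.15169354]
top body few 0
top cap few 0
minz 
side body 932 mean [599.2  72.7] z [ 15.9  88.8 116.3] circ [608.4  79. ] 52.5 rect [[604.6, 86.8], [102.0, 58.5], 25.5]
side cap 85 mean [612.1  90.1] z [147.8 154.2 156.7] circ [611.   92.5] 21.3 rect [[613.0, 93.5], [37.9, 35.2], 34.1]
minz [ 9.63536504 12.51241569]
```

The jug stands centred, as seen by the side camera. Next is the filter.

move_arm --deltas '[[[30,-17,0],[0,0,0],-1],[[35,-19,0],[0,0,0],-1],[[25,-14,0],[0,0,0],-1],[[10,-5,10],[0,0,0],-1],[[0,0,35],[0,0,0],-1],[[0,0,40],[0,0,0],-1],[[0,0,20],[0,0,0],-1],[[0,0,0],[0,0,0],-1]]'

```text
t: 10.65
position: [429.6, -8.3, 130.6]
tool_rot: [180.0, -0.3, 180.0]
force: [0.3, 0.5, 0.1]
width: 85.3
grip_force: 0.0
```

move_arm --deltas '[[[-1,-1,20],[0,0,0],-1],[[0,0,25],[0,0,0],-1],[[0,0,25],[0,0,0],-1],[[0,0,18],[0,0,0],-1],[[0,0,8],[0,0,0],-1],[[0,0,0],[0,0,0],1],[[0,0,0],[0,0,0],1],[[0,0,0],[0,0,0],1],[[0,0,0],[0,0,0],1],[[0,0,0],[0,0,0],1],[[0,0,0],[0,0,0],1]]'

```text
t: 11.75
position: [433.2, -9.6, 38.8]
tool_rot: [-180.0, 0.2, 180.0]
force: [0.3, 1.7, 7.5]
width: 61.0
grip_force: 65.2
```

move_arm --deltas '[[[0,0,-5],[0,0,0],1],[[0,0,-12],[0,0,0],1],[[0,0,-20],[0,0,0],1],[[0,0,-25],[0,0,0],1],[[0,0,-20],[0,0,0],1],[[-8,-10,-14],[0,0,0],1],[[-14,-19,-6],[0,0,0],1],[[-18,-24,0],[0,0,0],1],[[-18,-26,0],[0,0,0],1],[[-18,-26,0],[0,0,0],1],[[-18,-26,0],[0,0,0],1],[[-18,-26,0],[0,0,0],1]]'

```text
t: 12.95
position: [543.9, -167.8, 139.4]
tool_rot: [180.0, -0.0, 179.9]
force: [-0.0, 0.9, -2.4]
width: 61.4
grip_force: 65.5
```

move_arm --deltas '[[[-18,-26,0],[0,0,0],1],[[-18,-26,0],[0,0,0],1],[[-18,-26,0],[0,0,0],1],[[-18,-22,0],[0,0,0],1],[[-12,-16,0],[0,0,0],1],[[-7,-10,0],[0,0,0],1],[[0,0,5],[0,0,0],1],[[0,0,15],[0,0,0],1],[[0,0,20],[0,0,0],1],[[0,0,15],[0,0,0],1],[[0,0,5],[0,0,0],1],[[0,0,0],[0,0,0],1]]'

```text
t: 14.15
position: [633.8, -292.0, 77.5]
tool_rot: [179.9, -0.1, 180.0]
force: [0.7, 0.2, -1.7]
width: 60.9
grip_force: 65.6
```

```bash
python3 - <<'E'
from m import *
for n in('top','side'):
    im,d,P=look(n); save(n+'_f.png',im); i=im.astype(int); z=P[...,2]
    m=roi(P,(634,-292),60)&(i.min(-1)>110)&(z>30); rep(n,P,m); 
    m2=m&(z<80); rep(n+' low',P,m2)
E
```

```text
top 154 mean [ 611.9 -288.4] z [120.3 123.8 126.9] circ [ 613.1 -289.9] 20.7 rect [[612.5, -290.0], [20.7, 39.4], 8.7]
top low few 0
side 396 mean [ 621.1 -304.7] z [ 49.2 122.8 404.6] circ [ 633.7 -290.5] 58.5 rect [[629.0, -289.7], [112.4, 86.2], 55.3]
side low 90 mean [ 620.6 -320.5] z [45.1 67.4 77.7] circ [ 622.2 -316.6] 20.3 rect [[621.2, -320.6], [11.7, 40.6], 76.3]
```

```bash
python3 -c "
import cv2;a=cv2.imread('pics/top_f.png')[100:220,370:530];b=cv2.imread('pics/side_f.png')[200:350,340:500]
import numpy as np
cv2.imwrite('pics/f1.png',np.hstack([cv2.resize(a,(400,300)),cv2.resize(b,(400,375))[:300]]))"
```

```text
(no output)
```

View pics/f1.png

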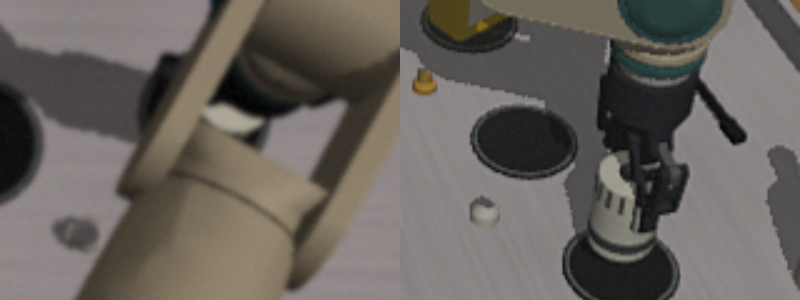

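The filter hangs upright just above the right pad, its top at z 124 and so its underside at 39. I'll lower it.

move_arm --deltas '[[[-2,-1,5],[0,0,0],1],[[-1,-1,10],[0,0,0],1],[[0,0,9],[0,0,0],1],[[0,0,5],[0,0,0],1],[[0,0,2],[0,0,0],1],[[0,0,1],[0,0,0],1],[[0,0,1],[0,0,0],1],[[0,0,0],[0,0,0],1]]'

```text
t: 15.05
position: [637.6, -294.8, 46.1]
tool_rot: [-180.0, 0.0, 180.0]
force: [0.6, 0.2, -2.0]
width: 61.0
grip_force: 65.6
```

move_arm --deltas '[[[0,1,1],[0,0,0],1],[[0,0,1],[0,0,0],1],[[0,0,1],[0,0,0],1],[[0,0,0.5],[0,0,0],1],[[0,0,0],[0,0,0],1]]'

```text
t: 15.55
position: [637.5, -293.7, 42.9]
tool_rot: [180.0, 0.0, 180.0]
force: [-1.5, 1.3, 2.9]
width: 60.7
grip_force: 65.8
```

move_arm --deltas '[[[0,0,0],[0,0,0],-1],[[0,0,0],[0,0,0],-1],[[0,0,0],[0,0,0],-1],[[0,0,0],[0,0,0],-1],[[0,0,-10],[0,0,0],-1],[[0,0,-35],[0,0,0],-1],[[0,0,-45],[0,0,0],-1],[[0,0,-45],[0,0,0],-1],[[25,15,-40],[0,0,0],-1],[[40,20,0],[0,0,0],-1],[[40,20,0],[0,0,0],-1],[[40,20,0],[0,0,0],-1]]'

```text
t: 16.75
position: [491.0, -217.9, 218.3]
tool_rot: [-180.0, 0.1, 180.0]
force: [0.7, 0.1, 0.5]
width: 85.7
grip_force: 0.0
```

```bash
cat > k.py <<'E'
from m import *
s=sensors.read_state();print(s['t'],s['position'])
im,d,P=look('top'); save('top_%d.png'%(s['t']*10),im); z=P[...,2]
rep('filt',P,roi(P,(637,-293),60)&(z>80)&(z<100)); rep('jugcap',P,roi(P,(616,96),40)&(z>147)&(z<165))
rep('spout',P,roi(P,(408,-172),40)&(z>85)&(z<128)); rep('cone',P,roi(P,(408,-174),60)&(z>8)&(z<55))
E
python3 k.py
```

```text
16.75 [ 491.00185348 -217.86885888  218.26941575]
filt 403 mean [ 645.9 -298.3] z [85.  89.  92.6] circ [ 635.9 -293.9] 31.6 rect [[645.7, -295.8], [62.3, 41.9], 80.5]
jugcap 312 mean [615.1  95. ] z [151.9 155.9 158.8] circ [615.9  95.6] 18.4 rect [[615.3, 95.7], [35.5, 34.3], 58.9]
spout few 0
cone 369 mean [ 421.4 -154.8] z [10.  21.1 40.1] circ [ 407.9 -175.6] 45.9 rect [[424.0, -170.5], [56.6, 91.3], 17.7]
```

Filter (636,-294) and jug (615.6,95.6) are both centred to within 1 mm. Next is the funnel.

move_arm --deltas '[[[30,16,0],[0,0,0],-1],[[30,16,0],[0,0,0],-1],[[18,10,5],[0,0,0],-1],[[5,3,25],[0,0,0],-1],[[0,0,35],[0,0,0],-1],[[0,0,35],[0,0,0],-1],[[0,0,27],[0,0,0],-1],[[0,0,12],[0,0,0],-1],[[0,0,3],[0,0,0],-1],[[0,0,0],[0,0,0],-1]]' --force 35

```text
t: 17.8
position: [410.1, -173.8, 76.4]
tool_rot: [-180.0, 0.1, 180.0]
force: [0.2, 0.7, -0.1]
width: 85.6
grip_force: 0.0
```

move_arm --deltas '[[[0,0,0],[0,0,0],1],[[0,0,0],[0,0,0],1],[[0,0,0],[0,0,0],1],[[0,0,0],[0,0,0],1],[[0,0,0],[0,0,0],1],[[0,0,0],[0,0,0],1],[[0,0,0],[0,0,0],1],[[0,0,0],[0,0,0],1]]'

```text
t: 18.6
position: [409.8, -173.5, 75.7]
tool_rot: [180.0, 0.0, 180.0]
force: [-0.8, 2.8, 5.5]
width: 19.0
grip_force: 34.6
```

move_arm --deltas '[[[0,0,-4],[0,0,0],1],[[0,0,-10],[0,0,0],1],[[0,0,-18],[0,0,0],1],[[0,0,-18],[0,0,0],1],[[-8,3,-10],[0,0,0],1],[[-20,7,0],[0,0,0],1],[[-30,10,0],[0,0,0],1],[[-30,10,0],[0,0,0],1],[[-30,10,0],[0,0,0],1],[[-30,10,0],[0,0,0],1],[[-30,10,0],[0,0,0],1],[[-18,6,0],[0,0,0],1]]'

```text
t: 19.8
position: [607.5, -106.3, 134.5]
tool_rot: [180.0, -0.0, -180.0]
force: [-0.1, 0.6, -1.6]
width: 18.8
grip_force: 34.3
```

move_arm --deltas '[[[-5,2,4],[0,0,0],1],[[0,0,12],[0,0,0],1],[[0,0,15],[0,0,0],1],[[0,0,10],[0,0,0],1],[[0,0,4],[0,0,0],1],[[0,0,0],[0,0,0],1],[[0,0,0],[0,0,0],1]]'

```text
t: 20.5
position: [610.7, -105.9, 90.8]
tool_rot: [-180.0, 0.0, 179.9]
force: [-0.8, -0.6, -1.1]
width: 19.0
grip_force: 34.3
```

```bash
python3 - <<'E'
from m import *
im,d,P=look('side'); save('s_fun.png',cv2.resize(im[180:340,310:470],(600,600)))
z=P[...,2]; rep('side',P,roi(P,(609,-108),60)&(z>10)&(z<70))
im,d,P=look('top'); z=P[...,2]; rep('top',P,roi(P,(609,-108),60)&(z>12)&(z<70))
E
```

```text
side 755 mean [ 597.5 -128. ] z [18.9 39.5 65.3] circ [ 602.4 -107.6] 48.9 rect [[596.3, -121.4], [65.7, 96.7], 68.3]
top 787 mean [ 588.  -102.8] z [23.3 41.  65.8] circ [ 608.6 -106.8] 44.6 rect [[590.9, -105.8], [88.9, 53.2], 86.6]
```

View pics/s_fun.png

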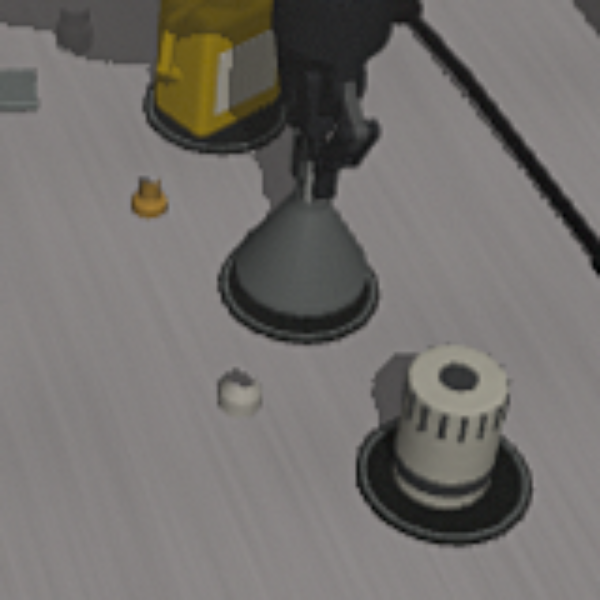

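The funnel hangs upright over the middle pad (crop (300,280)), with the filter standing on the right pad and the jug on the left one. I'll lower it.

move_arm --deltas '[[[0,0,4],[0,0,0],1],[[0,0,3],[0,0,0],1],[[0,0,2],[0,0,0],1],[[0,0,1],[0,0,0],1],[[0,0,1],[0,0,0],1],[[0,0,0.5],[0,0,0],1],[[0,0,0],[0,0,0],1]]'

```text
t: 21.3
position: [610.8, -105.6, 79.9]
tool_rot: [180.0, 0.0, 180.0]
force: [-2.7, 1.9, 4.9]
width: 19.0
grip_force: 35.0
```

Contact. I'll release, rise straight up clear of the spout, then head left toward the collar.

move_arm --deltas '[[[0,0,0],[0,0,0],0.3],[[0,0,0],[0,0,0],-0.4],[[0,0,0],[0,0,0],-1],[[0,0,0],[0,0,0],-1],[[0,0,0],[0,0,0],-1],[[0,0,-15],[0,0,0],-1],[[0,0,-40],[0,0,0],-1],[[0,0,-45],[0,0,0],-1],[[20,10,-30],[0,0,0],-1],[[30,35,0],[0,0,0],-1],[[30,35,0],[0,0,0],-1],[[30,35,0],[0,0,0],-1]]'

```text
t: 22.5
position: [499.6, 10.3, 210.3]
tool_rot: [180.0, 0.1, 179.9]
force: [0.7, 1.5, -0.2]
width: 85.5
grip_force: 0.0
```

```bash
python3 - <<'E'
from m import *
im,d,P=look('top'); save('top_5.png',im); z=P[...,2]
rep('cone',P,roi(P,(609,-106),60)&(z>12)&(z<60)); rep('spout',P,roi(P,(609,-106),40)&(z>90)&(z<130))
rep('collar',P,roi(P,(397,336),50)&(z>13))
m=roi(P,(397,336),50)&(z>13); q=P[m][:,:2]
r=np.hypot(*(q-q.mean(0)).T); print(r.min(),r.max())
print(sensors.read_state()['position'])
E
```

```text
cone 1078 mean [ 604.9 -108.4] z [15.4 34.3 56. ] circ [ 607.1 -107.3] 46.0 rect [[608.7, -111.9], [91.6, 78.2], 18.1]
spout 82 mean [ 605.9 -105.1] z [ 93.  119.8 127. ] circ [ 608.  -105.8] 9.9 rect [[607.4, -105.9], [15.8, 17.4], 17.5]
collar 263 mean [397.8 335.3] z [15.  19.4 23.9] circ [397.7 335.5] 24.1 rect [[398.0, 335.0], [46.5, 46.2], 45.6]
13.952745885221479 24.389896249882995
[496.15093987  14.64818153 209.8467077 ]
```

The funnel is at (607.7,-106), within 2 mm of the pad centre. Moving to the collar.

move_arm --deltas '[[[10,30,0],[0,0,0],-1],[[11,37,0],[0,0,0],-1],[[12,39,0],[0,0,0],-1],[[12,39,0],[0,0,0],-1],[[12,39,0],[0,0,0],-1],[[12,39,0],[0,0,0],-1],[[12,39,0],[0,0,0],-1],[[11,36,0],[0,0,0],-1],[[6,20,20],[0,0,0],-1],[[0,2,40],[0,0,0],-1],[[0,0,45],[0,0,0],-1],[[0,0,40],[0,0,0],-1]]' --force 30

```text
t: 23.75
position: [402.9, 329.8, 63.2]
tool_rot: [180.0, 0.1, 180.0]
force: [0.3, 0.5, -0.1]
width: 85.5
grip_force: 0.0
```

move_arm --deltas '[[[0,0,20],[0,0,0],-1],[[0,0,0],[0,0,0],-1]]'

```text
t: 23.95
position: [401.5, 328.4, 41.5]
tool_rot: [-179.8, -0.3, 180.0]
force: [-0.2, 0.6, 0.7]
width: 85.3
grip_force: 0.0
```

move_arm --deltas '[[[4,7,10],[0,0,0],-1],[[0,0,15],[0,0,0],-1],[[0,0,9],[0,0,0],-1],[[0,0,3],[0,0,0],-1],[[0,0,0],[0,0,0],1],[[0,0,0],[0,0,0],1],[[0,0,0],[0,0,0],1],[[0,0,0],[0,0,0],1],[[0,0,0],[0,0,0],1],[[0,0,0],[0,0,0],1],[[0,0,0],[0,0,0],1]]'

```text
t: 25.05
position: [399.5, 336.9, 8.1]
tool_rot: [179.9, 0.1, 180.0]
force: [-0.9, -1.5, 5.8]
width: 46.8
grip_force: 30.2
```

Gripped (46.8 mm). I'll lift and travel, keeping clear of the jug.

move_arm --deltas '[[[0,0,-4],[0,0,0],1],[[0,0,-15],[0,0,0],1],[[0,0,-35],[0,0,0],1],[[0,0,-45],[0,0,0],1],[[0,0,-40],[0,0,0],1],[[-8,-20,-20],[0,0,0],1],[[-10,-40,0],[0,0,0],1],[[-10,-45,0],[0,0,0],1],[[-10,-45,0],[0,0,0],1],[[-10,-45,0],[0,0,0],1],[[-10,-45,0],[0,0,0],1],[[-10,-45,0],[0,0,0],1]]'

```text
t: 26.25
position: [466.8, 49.6, 166.3]
tool_rot: [180.0, 0.1, 180.0]
force: [1.1, 0.6, -0.9]
width: 46.7
grip_force: 31.0
```

```bash
python3 -c "
from h import *
for i in range(2): im,d,P=look('side')
save('s_col.png',cv2.resize(im[100:260,250:410],(480,480))); print(sensors.read_state()['position'])"
```

```text
[467.38150668  46.88141572 166.15973371]
```

View pics/s_col.png

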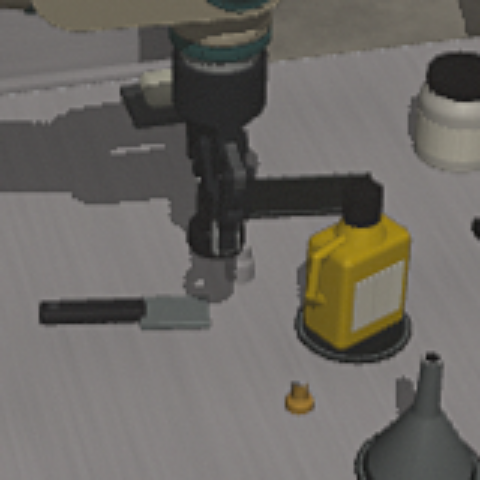

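The collar is held level between the fingers at (215,235) in the crop. Now over the spout.

move_arm --deltas '[[[-8,-20,0],[0,0,0],1],[[-15,-25,0],[0,0,0],1],[[-22,-25,0],[0,0,0],1],[[-25,-25,0],[0,0,0],1],[[-25,-22,0],[0,0,0],1],[[-22,-18,0],[0,0,0],1],[[-15,-12,0],[0,0,0],1],[[-8,-5,0],[0,0,0],1],[[-2,-1,4],[0,0,0],1],[[0,0,8],[0,0,0],1],[[0,0,0],[0,0,0],1],[[0,0,0],[0,0,0],1]]'

```text
t: 27.55
position: [608.0, -101.0, 153.5]
tool_rot: [180.0, -0.0, 180.0]
force: [-0.7, -0.2, -0.6]
width: 46.7
grip_force: 31.1
```

```bash
python3 -c "
from m import *
im,d,P=look('side')
save('s_col2.png',cv2.resize(im[190:310,330:450],(560,560))); z=P[...,2]
rep('col',P,roi(P,(605,-110),32)&(z>143)&(z<170)&(im.max(-1)<60)); rep('spout',P,roi(P,(605,-110),30)&(z>85)&(z<128))
im,d,P=look('top'); z=P[...,2]; rep('t',P,roi(P,(608,-106),32)&(z>145)&(z<178))
print(sensors.read_state()['position'])"
```

```text
col 171 mean [ 594.4 -105.8] z [147.2 160.7 167.9] circ [ 603.8 -109.3] 30.8 rect [[595.6, -109.4], [61.1, 33.9], 89.8]
spout 113 mean [ 604.7 -111.8] z [ 85.8 106.7 124.1] circ [ 605.5 -110.4] 10.5 rect [[605.5, -110.3], [19.7, 17.7], 20.1]
t 131 mean [589.5 -97.2] z [152.  164.8 169.4] circ [594.3 -98.1] 22.2 rect [[590.3, -97.1], [44.0, 13.6], 76.3]
[ 608.43857787 -101.30390507  154.20408199]
```

View pics/s_col2.png

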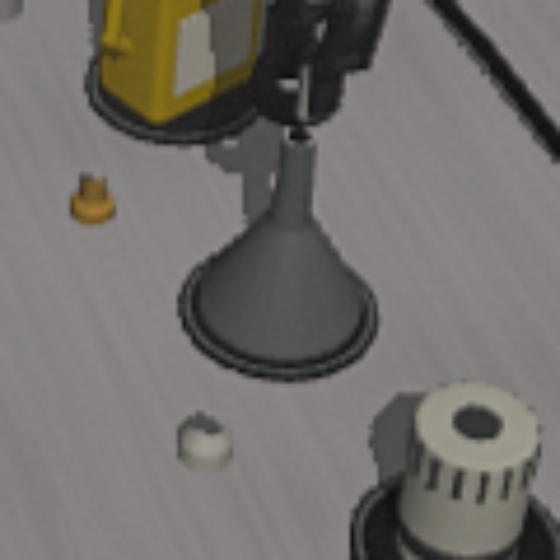

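The spout tip at (300,135) in the crop is just below the held collar. A correction of about (1.5,-5) mm is needed before lowering.

move_arm --deltas '[[[-1,-3,0],[0,0,0],1],[[-0.5,-2,0],[0,0,0],1],[[0,0,8],[0,0,0],1],[[0,0,8],[0,0,0],1],[[0,0,8],[0,0,0],1],[[0,0,8],[0,0,0],1],[[0,0,8],[0,0,0],1],[[0,0,4],[0,0,0],1],[[0,0,0],[0,0,0],1]]'

```text
t: 28.55
position: [609.7, -106.6, 108.8]
tool_rot: [180.0, -0.1, 180.0]
force: [-0.5, 0.9, 0.9]
width: 46.9
grip_force: 31.1
```

move_arm --deltas '[[[0,0.5,8],[0,0,0],1],[[0,0,8],[0,0,0],1],[[0,0,7],[0,0,0],1],[[0,0,5],[0,0,0],1],[[0,0,3],[0,0,0],1],[[0,0,2],[0,0,0],1],[[0,0,1],[0,0,0],1],[[0,0,0],[0,0,0],1]]'

```text
t: 29.35
position: [610.2, -106.2, 75.9]
tool_rot: [180.0, 0.0, 180.0]
force: [-0.0, -0.2, -0.7]
width: 47.0
grip_force: 31.1
```

move_arm --deltas '[[[0,0,2],[0,0,0],1],[[0,0,1],[0,0,0],1],[[0,0,1],[0,0,0],1],[[0,0,0],[0,0,0],1]]'

```text
t: 29.75
position: [610.0, -106.2, 71.6]
tool_rot: [180.0, -0.0, 180.0]
force: [-0.4, -0.6, -0.6]
width: 46.6
grip_force: 31.1
```

move_arm --deltas '[[[0,0,1],[0,0,0],1],[[0,0,0.5],[0,0,0],1],[[0,0,0.5],[0,0,0],1],[[0,0,0],[0,0,0],1]]'

```text
t: 30.15
position: [610.3, -106.1, 70.1]
tool_rot: [180.0, 0.0, 180.0]
force: [0.5, 1.8, 1.4]
width: 46.8
grip_force: 31.2
```

Contact with the cone. I'll release and rise.

move_arm --deltas '[[[0,0,0],[0,0,0],0],[[0,0,0],[0,0,0],-0.5],[[0,0,0],[0,0,0],-1],[[0,0,0],[0,0,0],-1],[[0,0,0],[0,0,0],-1],[[0,0,-10],[0,0,0],-1],[[0,0,-30],[0,0,0],-1],[[0,0,-40],[0,0,0],-1],[[0,0,-40],[0,0,0],-1],[[30,10,-10],[0,0,0],-1],[[40,25,0],[0,0,0],-1],[[40,25,0],[0,0,0],-1]]'

```text
t: 31.35
position: [499.1, -45.8, 200.9]
tool_rot: [-180.0, 0.1, 179.9]
force: [0.6, 0.7, 1.5]
width: 84.9
grip_force: 0.0
```

```bash
python3 - <<'E'
from m import *
im,d,P=look('side'); a=cv2.resize(im[190:310,330:450],(400,400)); z=P[...,2]
rep('s collar',P,roi(P,(605,-110),28)&(z>70)&(z<90)); 
im,d,P=look('top'); b=cv2.resize(im[110:210,310:410],(400,400)); z=P[...,2]
rep('t collar',P,roi(P,(608,-106),40)&(z>68)&(z<92)); rep('t spout',P,roi(P,(608,-106),40)&(z>95)&(z<130));rep('t cone',P,roi(P,(608,-106),60)&(z>12)&(z<60))
m=roi(P,(608,-106),40)&(z>70)&(z<92); q=P[m]; A=np.c_[q[:,:2]-q[:,:2].mean(0),np.ones(len(q))]; print('tilt',np.degrees(np.linalg.lstsq(A,q[:,2],rcond=None)[0][:2]))
save('col3.png',cv2.convertScaleAbs(np.hstack([a,b]),alpha=1.7))
m=roi(P,(411,164),120)&(z>5)&(z<25); u=cv2.connectedComponents(m.astype(np.uint8))
n,l,st,_=cv2.connectedComponentsWithStats(m.astype(np.uint8)); k=1+np.argmax(st[1:,4]); rep('scr',P,l==k)
h=(l==k)&(im.max(-1)<70); rep('handle',P,h); rep('blade',P,(l==k)&(im.max(-1)>80))
print(sensors.read_state()['position'])
E
```

```text
s collar 201 mean [ 603.7 -114.4] z [71.4 79.6 87.5] circ [ 604.7 -111.1] 25.9 rect [[604.4, -112.8], [48.2, 46.1], 63.5]
t collar 214 mean [ 615.6 -107.5] z [69.1 80.5 85.6] circ [ 609.4 -107.1] 23.4 rect [[615.6, -108.2], [46.6, 32.8], 79.5]
t spout 73 mean [ 606.1 -105.3] z [ 97.2 120.9 127.1] circ [ 608.2 -106.1] 9.5 rect [[606.8, -106.2], [16.0, 16.6], 32.1]
t cone 308 mean [ 631.6 -103.7] z [14.  26.2 44.6] circ [ 621.2 -111.3] 46.4 rect [[629.9, -112.3], [92.6, 45.4], 83.0]
tilt [-1.57885817  2.05541924]
scr 1174 mean [419.8 158.1] z [ 5.9 11.2 18.7] circ [410.7 161.6] 82.0 rect [[409.8, 159.8], [44.8, 161.7], 79.8]
handle 572 mean [383.9 165.9] z [ 9.9 15.2 19.6] circ [391.2 172. ] 58.2 rect [[390.5, 166.9], [32.6, 114.9], 82.8]
blade 469 mean [456.5 148.1] z [ 5.5  8.1 11.8] circ [410.7 161.6] 82.0 rect [[409.6, 158.6], [42.4, 161.7], 79.8]
[496.01111384 -43.77549311 199.53062574]
```

View pics/col3.png

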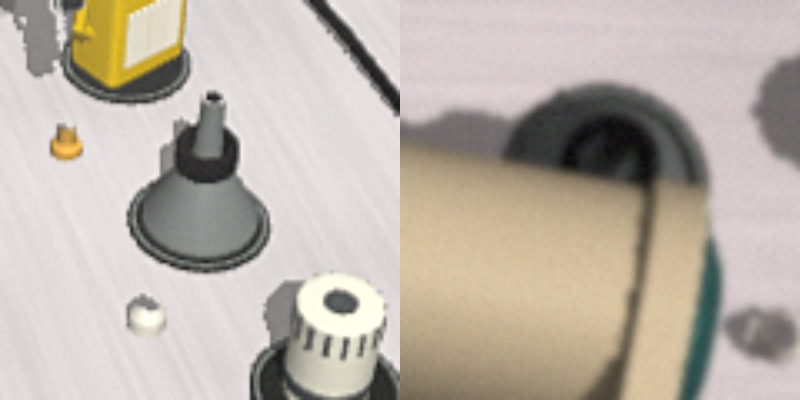

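The collar sits level around the spout: its top is at about 82 mm (83 expected), and it is centred on the spout in both views. Next is the scraper.

move_arm --deltas '[[[12,28,0],[0,0,0],-1],[[16,37,0],[0,0,0],-1],[[18,40,0],[0,0,0],-1],[[18,40,5],[0,0,0],-1],[[16,36,15],[0,0,0],-1],[[10,25,30],[0,0,0],-1],[[0,0,40],[0,0,0.122],-1],[[0,0,40],[0,0,0.122],-1],[[0,0,20],[0,0,0],-1],[[0,0,0],[0,0,0],-1],[[0,0,0],[0,0,0],-1]]' --force 40

```text
t: 32.55
position: [411.3, 160.1, 51.1]
tool_rot: [180.0, 0.1, 166.0]
force: [0.3, -0.3, 1.0]
width: 85.3
grip_force: 0.0
```

move_arm --deltas '[[[6,0.5,10],[0,0,0],-1],[[0,0,18],[0,0,0],-1],[[0,0,13],[0,0,0],-1],[[0,0,5],[0,0,0],-1],[[0,0,1],[0,0,0],-1],[[0,0,0],[0,0,0],1],[[0,0,0],[0,0,0],1],[[0,0,0],[0,0,0],1],[[0,0,0],[0,0,0],1],[[0,0,0],[0,0,0],1],[[0,0,0],[0,0,0],1],[[0,0,0],[0,0,0],1]]'

```text
t: 33.75
position: [405.1, 162.1, 3.4]
tool_rot: [180.0, 0.1, 166.0]
force: [-0.5, -0.5, 6.0]
width: 23.2
grip_force: 39.4
```

move_arm --deltas '[[[0,0,-4],[0,0,0],1],[[0,0,-12],[0,0,0],1],[[0,0,-22],[0,0,0],1],[[-5,6,-15],[0,0,0],1],[[-15,18,-5],[0,0,0],1],[[-24,29,0],[0,0,0],1],[[-26,31,0],[0,0,0],1],[[-26,31,0],[0,0,0],1],[[-26,31,0],[0,0,0],1],[[-24,29,0],[0,0,0],1],[[-15,18,0],[0,0,0],1],[[-7,8,0],[0,0,-0.078],1]]'

```text
t: 34.95
position: [617.3, 317.2, 60.8]
tool_rot: [180.0, -0.0, 170.5]
force: [-0.1, -0.1, -0.7]
width: 23.0
grip_force: 38.6
```

move_arm --deltas '[[[0,0,5],[0,0,0],1],[[0,0,10],[0,0,0],1],[[0,0,5],[0,0,0],1],[[0,0,0],[0,0,0],1],[[0,0,0],[0,0,0],1]]'

```text
t: 35.45
position: [616.0, 315.9, 40.8]
tool_rot: [-180.0, -0.0, 170.4]
force: [-0.0, -0.1, -1.2]
width: 22.5
grip_force: 38.7
```

```bash
python3 - <<'E'
from m import *
for n in('side','top'):
    im,d,P=look(n); z=P[...,2]; save(n+'_sc.png',cv2.resize(im[130:230,280:420] if n=='side' else im[70:230,80:240],(600,600 if n=='top' else 428)))
    rep(n,P,roi(P,(621,316),100)&(z>28)&(z<55)); 
    m=roi(P,(640,316),110)&(z>24)&(z<50)&(np.ptp(im.astype(int),-1)<25)&(im.max(-1)>75); rep(n+' blade',P,m)
print(sensors.read_state()['position'],sensors.read_state()['tool_rot'])
D=np.load('/tmp/top.npz'); P=D['P'];m=roi(P,(620,316),120)&(D['im'].max(-1)<50)&(P[...,2]<15)
q=P[m][:,:2]; q=q[~np.isnan(q[:,0])]; v=np.linalg.svd(q-q.mean(0),full_matrices=0)[2][0]; print('strip',np.degrees(np.arctan2(v[1],v[0])),q.mean(0))
E
```

```text
side 384 mean [625.1 306.7] z [39.7 46.2 53.6] circ [620.6 317.1] 81.7 rect [[619.6, 312.5], [55.9, 159.7], 81.5]
side blade 184 mean [664.8 302.9] z [40.3 44.7 48.5] circ [624.1 316.5] 78.3 rect [[622.7, 315.0], [52.9, 154.2], 78.8]
top 547 mean [672.5 301.5] z [41.6 45.5 49.4] circ [668.8 306.3] 37.1 rect [[667.4, 306.8], [43.5, 68.4], 84.2]
top blade 174 mean [676.1 302.6] z [41.7 45.6 49.2] circ [672.  306.7] 33.7 rect [[672.1, 307.7], [37.0, 59.9], 81.5]
[616.41090754 316.16941652  41.48696636] [1.79969048e+02 4.08325314e-02 1.70421815e+02]
strip 170.9450863889083 [621.1209388  316.22815961]
```

View pics/top_sc.png

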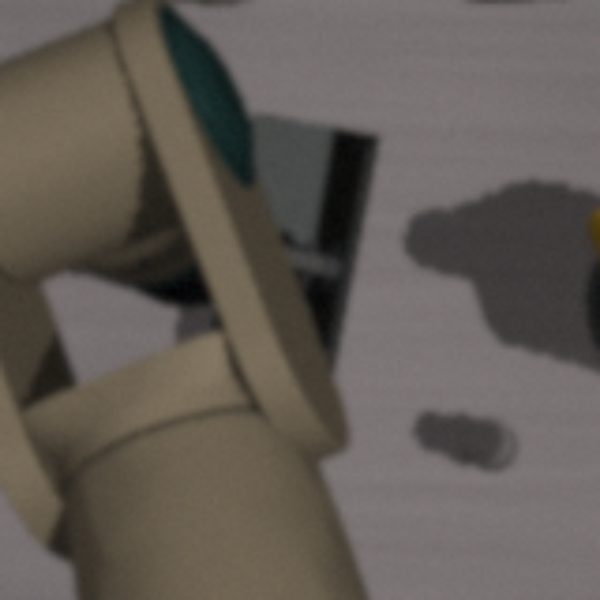

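The blade (top crop (300,180)) hangs level over the strip, parallel to it and within about 2 mm of the midline. I'll lower it.

move_arm --deltas '[[[0,1,4],[0,0,-0.008],1],[[0,0,9],[0,0,0],1],[[0,0,9],[0,0,0],1],[[0,0,6],[0,0,0],1],[[0,0,2],[0,0,0],1],[[0,0,1],[0,0,0],1],[[0,0,0],[0,0,0],1],[[0,0,0],[0,0,0],1]]'

```text
t: 36.35
position: [616.8, 317.3, 10.3]
tool_rot: [180.0, 0.0, 170.9]
force: [-0.1, -0.1, -0.5]
width: 23.4
grip_force: 38.7
```

move_arm --deltas '[[[0,0,1],[0,0,0],1],[[0,0,1],[0,0,0],1],[[0,0,0.5],[0,0,0],1],[[0,0,0.5],[0,0,0],1],[[0,0,0],[0,0,0],1]]'

```text
t: 36.85
position: [616.5, 317.2, 7.5]
tool_rot: [180.0, 0.0, 170.9]
force: [-3.6, -1.7, 4.6]
width: 23.0
grip_force: 39.2
```

move_arm --deltas '[[[0,0,0],[0,0,0],0.3],[[0,0,0],[0,0,0],-0.4],[[0,0,0],[0,0,0],-1],[[0,0,0],[0,0,0],-1],[[0,0,0],[0,0,0],-1],[[0,0,-15],[0,0,0],-1],[[0,0,-40],[0,0,0],-1],[[0,0,-45],[0,0,0],-1],[[20,0,-40],[0,0,0],-1],[[40,0,-40],[0,0,0],-1],[[45,0,0],[0,0,0],-1],[[45,0,0],[0,0,0],-1]]'

```text
t: 38.05
position: [472.1, 340.5, 185.3]
tool_rot: [179.8, 0.2, 170.9]
force: [-0.9, 1.2, -0.1]
width: 85.5
grip_force: 0.0
```

move_arm --deltas '[[[40,15,0],[0,0,0],-1],[[40,15,0],[0,0,0],-1],[[30,15,0],[0,0,0],-1],[[15,10,0],[0,0,0],-1],[[0,0,0],[0,0,0],-1],[[0,0,0],[0,0,0],-1]]'

```text
t: 38.65
position: [358.5, 414.2, 183.2]
tool_rot: [179.9, 0.1, 170.9]
force: [0.0, 0.6, 0.9]
width: 85.1
grip_force: 0.0
```

```bash
python3 - <<'E'
from m import *
im,d,P=look('side'); a=im[110:350,290:490]
im,d,P=look('top'); b=im[80:220,100:500]; z=P[...,2]
save('end.png',cv2.convertScaleAbs(np.vstack([cv2.resize(b,(800,280)),np.hstack([cv2.resize(a,(266,320)),np.zeros((320,534,3),np.uint8)])]),alpha=1.6))
rep('scr',P,roi(P,(621,316),105)&(z>8.5)&(z<26)); rep('handle',P,roi(P,(621,316),105)&(z>16)&(z<26)); 
rep('jug',P,roi(P,(616,96),40)&(z>147)&(z<165)); rep('filt',P,roi(P,(637,-293),60)&(z>80)&(z<100))
rep('spout',P,roi(P,(608,-106),40)&(z>95)&(z<130)); rep('cone',P,roi(P,(608,-106),60)&(z>12)&(z<58)); rep('collar',P,roi(P,(608,-106),40)&(z>74)&(z<92))
print(sensors.read_state()['t'],sensors.read_state()['position'])
E
```

```text
scr 1248 mean [630.2 312.6] z [ 9.2 14.6 22.1] circ [617.4 308.9] 90.4 rect [[619.6, 312.9], [65.3, 175.0], 81.3]
handle 522 mean [595.3 317.2] z [16.4 19.7 23.2] circ [618.1 319.9] 75.3 rect [[617.2, 315.7], [37.8, 149.8], 82.5]
jug 311 mean [615.2  95. ] z [152.3 155.6 158.6] circ [615.9  95.4] 17.9 rect [[615.5, 95.7], [34.7, 34.5], 44.4]
filt 816 mean [ 634.1 -293.4] z [84.6 88.9 92.9] circ [ 635.9 -294. ] 32.6 rect [[635.2, -294.4], [62.6, 61.8], 0.6]
spout 71 mean [ 606.3 -105.5] z [ 99.6 121.8 127.1] circ [ 608.4 -106.1] 9.4 rect [[607.1, -105.8], [15.7, 14.9], 40.4]
cone 959 mean [ 601.6 -103.5] z [14.2 27.8 47.6] circ [ 609.  -106.3] 44.6 rect [[609.0, -106.5], [87.0, 86.5], 2.2]
collar 300 mean [ 607.7 -106.7] z [76.5 80.7 84.7] circ [ 608.2 -106.9] 23.7 rect [[608.1, -106.8], [46.1, 45.0], 2.6]
38.75 [359.04073387 413.6822066  182.63159613]
```

View pics/end.png

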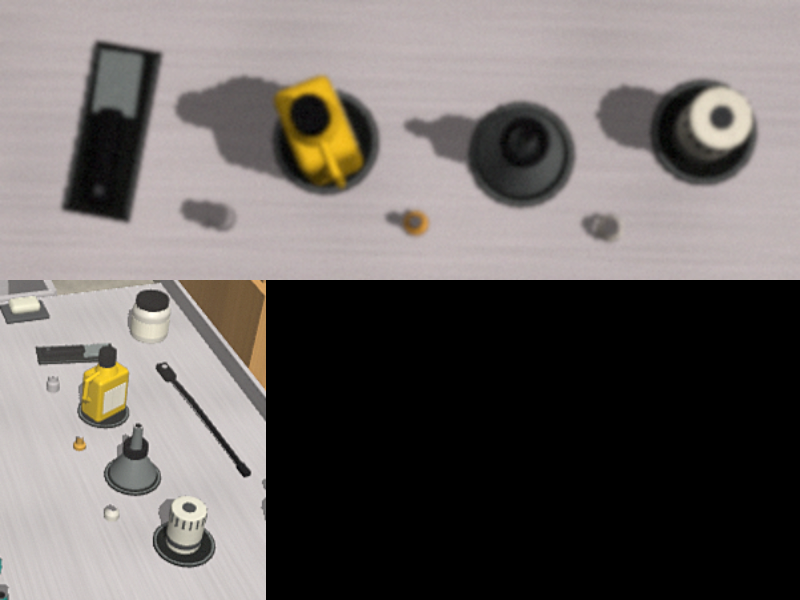

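The picture shows everything in place. The blade looks slightly left of the strip's midline, so I'll measure that more precisely.

```bash
python3 - <<'E'
from m import *
c0=np.array([621.3,316.2]); a=np.radians(-9.2); R=np.array([[np.cos(a),np.sin(a)],[-np.sin(a),np.cos(a)]])
def st(n,q):
    l=(q[:,:2]-c0)@R.T; print(n,len(q),'along',np.percentile(l[:,0],[1,50,99]).round(1),'perp',np.percentile(l[:,1],[2,50,98]).round(1),'mid',(np.percentile(l[:,1],[2,98]).mean()).round(1),
      'slope deg',np.degrees(np.polyfit(l[:,0],l[:,1],1)[0]).round(1))
for k in range(2):
    im,d,P=look('top'); z=P[...,2]; g=im.max(-1)
    near=roi(P,c0,100)&(z>-5)&(z<30)
    l=(P[...,:2]-c0)@R.T; ins=near&(abs(l[...,0])<86)&(abs(l[...,1])<31)
    st('blade',P[ins&(g>60)&(l[...,0]>5)]); st('handle',P[ins&(cv2.medianBlur(z.astype(np.float32),5)>13)&(l[...,0]<8)])
    m=near&(g<50); st('strip+handle',P[m&(l[...,0]<10)])
    for x in(-60,-40,-20): st('h%d'%x,P[ins&(cv2.medianBlur(z.astype(np.float32),5)>12)&(abs(l[...,0]-x)<9)])
E
```

```text
blade 553 along [21.  50.6 78.9] perp [-18.3   1.2  21.4] mid 1.5 slope deg 3.7
handle 487 along [-77.1 -34.9   6.9] perp [-15.8  -4.5   8. ] mid -3.9 slope deg 3.0
strip+handle 1550 along [-87.7 -39.8   9. ] perp [-32.5  -4.6  31.9] mid -0.3 slope deg -0.6
h-60 103 along [-68.7 -59.6 -51.1] perp [-16.1  -5.3   6. ] mid -5.1 slope deg 6.2
h-40 107 along [-48.8 -39.9 -31.3] perp [-15.4  -5.2   7.6] mid -3.9 slope deg 0.4
h-20 109 along [-28.9 -20.2 -11.2] perp [-14.6  -4.4   9.4] mid -2.6 slope deg 8.1
blade 559 along [20.5 50.4 79.4] perp [-18.1   1.2  21.6] mid 1.7 slope deg 3.3
handle 504 along [-77.3 -34.7   7.1] perp [-15.4  -4.5   8.3] mid -3.6 slope deg 2.7
strip+handle 1556 along [-87.6 -39.9   8.9] perp [-32.6  -4.7  31.9] mid -0.3 slope deg -0.5
h-60 107 along [-69.  -60.  -51.4] perp [-16.7  -6.4   6. ] mid -5.3 slope deg 5.1
h-40 108 along [-48.8 -40.  -31.3] perp [-15.4  -4.9   7.3] mid -4.1 slope deg 3.1
h-20 108 along [-28.9 -19.9 -11.2] perp [-13.6  -3.7   8.7] mid -2.5 slope deg -1.0
```

Relative to the strip, the scraper is within about 1 mm of centre and about 3° of its line, and it lies flat entirely on the strip. The jug, filter, funnel and collar are all within about 2 mm of where they should be. Handing in.

```bash
python3 -c "
from rig import robot
print(robot.job_done())"
```

```text
the job is handed in; nothing more can be done
None
```

The job is handed in at about 39 s: the jug, funnel and filter stand within about 2 mm of the centres of the left, middle and right pads, the collar rests level on the funnel's cone, and the scraper lies flat on the strip, about 1 mm off centre and 3° off its line, which I left uncorrected.

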